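# Strip the citrus juicer for washing

### The arm

A 6-joint arm with a two-finger parallel gripper is mounted at the origin on the work surface. World frame = base frame: x ahead of the robot, y to its left, z up, the work surface at z = 0. Lengths are in m, angles in rad, forces in N, time in s.
With the tool pointing down it reaches from about 0.2 to 0.875 m from the base axis. Payload 3.4 kg.
Tool frame: the origin (TCP) lies midway between the tips of the shut fingers; the grasp point (between the pads) lies 19 mm behind it (arm.hold_point_z is the distance from the TCP to the grasp point, in m); z points along the fingers, y is the direction in which the jaws open and shut (so a half turn about z gives the same grasp; the last joint's range is limited). The gripper opens to 94 mm and grips with 3 to 60 N. Pads are 16 mm wide; open, the fingers measure 119 mm over their backs; the gripper's body (75 mm by 177 mm) begins 78 mm behind the grasp point.
Start: joints at [1.001, 0.276, 1.505, -0, 1.361, -0.121], TCP at [0.25, 0.518, 0.205] pointing down, gripper open.
Joint ranges: [-2.89, 2.89], [-0.75, 2.08], [0.22, 2.7], [-1.18, 4.32], [0.11, 2.71], [-2.7, 2.7]. Speed limits (rad/s): [2.57, 2.57, 3.14, 3.14, 3.14, 3.14].

### API

Orientations are given as a rotation vector (axis times angle).
In Python, from bench import arm gives the robot as it stands.
- The arm moves only by the shell command python3 -m creep 'ROWS' [OPENING] [FORCE]. ROWS is JSON, a list of rows, each a list of 2 entries, a list of its own where there are three numbers: the shift along the world's x, y, z in units of 30 mm (1.0 is 30 mm), then the turn about the world's z in units of 5 degrees (1.0 is 5 degrees). In form: [[[tx, ty, tz], twist], ...]. A call has 1 to 5 rows; each row is the pose to reach, as a shift and turn from the pose commanded when the call began; what a row does not reach only later rows make up. A row lasts 1/12 s, in which the tool goes at most 41.7 mm and 7.16 degrees, less where a joint would pass 70% of its speed; a pose out of reach is approached as far as the arm can. A call with a gripper value outside its range is refused whole. OPENING is the opening, from 0 (shut) to 1 (fully open), set as the call begins (- or left out, the last holds). The fingers move at their own pace and stop on an object; FORCE is the grip in N (left out, the last holds). Time passes only in rows, so rows that repeat a pose let the fingers close. It gives the time, the measured TCP pose, the force and the opening at its end, in the units of the state.
- arm.state(): the state, without advancing time (a new reading comes with each control period).
- arm.snapshot(name): name is "side" or "top"; returns (picture, depth): 420x560x3 uint8, red, green, blue; 420x560 float32, m along the optical axis (not along the pixel's ray), 0 where there is no reading.
- arm.calibration(name): a dict with "mtx" (3x3 intrinsics, pixels), "k1" (the pictures are not rectified: a ray, as slopes to the right and down, at radius r is drawn at 1 + k1 r^2 times it, then the intrinsics apply), "extrinsics" (4x4, takes a point from world to camera coordinates). Camera axes: x right, y down, z forward; pixel columns grow to the right and rows downward; lengths in m; the calibration is good to about 2 mm. A picture is of the moment at which its call begins. calibration takes no time and is no camera call.
- arm.job_done(): hands the job in, once; it reports no verdict.
The state is a dict: "t": time; "joints": joint angles; "qd": joint speeds; "joint_torque": joint torques, N m; "position": TCP position; "tool_rot": TCP orientation; "contact_force": force on the tool from outside, world axes, zero at the start; "ft_torque": the same for the moment, N m; "gripper_width": finger opening in m.
Only numpy, scipy, OpenCV 4.12 (cv2) and the standard library are available. Lean on these libraries where they do the work, as an engineer would, in place of code of your own. Each camera call takes 0.05 s, during which the arm holds its last target.

### The job

Strip the citrus juicer for washing: lift off its clear dust lid, work the reamer (stuck too tight for a straight pull) off the drive shaft, and stand both the right way up side by side on the floor of the grey wash tray. The juicer must stay standing where it is on the counter, not lifted, tipped, pushed or turned; set the parts down rather than dropping them, and leave the glass, mug and jigger undisturbed.

Things in the scene. Friction and masses are not known exactly. Their poses are not given: they have to be found in the camera images.
- juicer: Loose electric citrus juicer, 3 kg, held down only by its weight (29 N): white motor base 162 mm across, orange juice bowl above (rim 160 mm high, 144 mm outside; inside 134 mm wide at the rim, 126 at the flat steel strainer, whose top is 116.5 mm high). Origin: centre of its underside; z up along the shaft; -x to its juice spout, which reaches 120 mm from the axis at height 110 mm.
- shaft_tip (a point): Round tip of the upright steel drive shaft, 14 mm across, on the juicer's axis 157 mm above its underside. The shaft rises from a white hub (44 to 48 mm across, top 124 mm above the juicer's underside).
- spout_tip (a point): End of the juicer's spout, 118 mm out along the juicer's -x, 110 mm above its underside, over the glass.
- lid: Clear round dust lid, 150 mm across, about 140 g, lying loose on the bowl's rim over the reamer, right way up, on the juicer's axis. Origin: centre of its underside (lower edge); z up. Hollow below; its flat top (96 mm across) is 38 mm above the origin and carries an orange knob 28 mm across from 51 to 72 mm above the origin (narrower neck below), top at 76 mm.
- lid_knob (a point): On the lid's axis, at a good height to grip the knob: 61 mm above the lid's origin, 23 mm above the lid's flat top.
- reamer: Pale-green juicing dome, 70 g, 56.5 mm high, with twelve ribs: 54 mm across and upright-sided from its underside to 22 mm up, then rounding to a blunt top. Hollow below. Origin: centre of its underside; z up. At the start it sits on the hub under the lid, 124 mm above the juicer's underside. How it grips the shaft: see reamer_grip.
- reamer_grip (a point): On the reamer's axis 20 mm above its underside. Spring fingers inside clamp the shaft: a straight pull needs 45 to 70 N, so it lifts the juicer. Friction opposes the sliding direction: twisting back and forth 35 to 40 degrees each way while rising 2 to 2.5 mm a swing takes only some 10 to 20 N. It is clamped for the first 17 mm of rise; at 35 mm it is clear of the shaft.
- tray: Grey shallow wash tray fixed on the counter, 250 mm (its x) by 370 mm (its y) outside, walls 5 mm thick and 55 mm high (a lip adds 9 mm outside). Origin: centre of its underside; inner floor 5 mm above it. Empty at the start.
- glass: Juice glass standing under the juicer's spout, 120 mm from the juicer's axis: 60 mm across, 88 mm high. Origin: centre of its underside. Leave it alone.
- mug: Glass beer mug, 84 mm across plus a handle, 125 mm high. Origin: centre of its underside. Leave it alone.
- jigger: Steel double measuring cup, 45 mm across, 88 mm high. Origin: centre of its underside. Leave it alone.
Not all that is in view belongs to the job. Leave any blue or purple look-alike of the lid alone.

How it is judged:
By the outcome, as a careful person would: the job done as asked, in the order asked, and still so for the second after the job is handed in, with the robot touching nothing.
It also fails if it takes over 72 s, if anything falls off the work surface, if the arm or the gripper's body presses on something with over 40 N, if the wrist force passes 120 N, or if a joint passes its speed limit or range.

## Working session

There is one attempt and no reset: what is moved stays moved. The work goes in short steps, Python scripts to look and compute and a shell command to move; the robot and the scene stay as the last step left them, time stands still between calls to the robot, and variables do not carry over. Pictures are saved under pics/ and viewed, and the job is handed in when it is done.

```bash
mkdir -p pics; ls; python3 - <<'E'
from bench import arm
import cv2,numpy as np
print(arm.hold_point_z, arm.state())
for n in("side","top"):
    p,d=arm.snapshot(n); cv2.imwrite(f"pics/{n}0.png",p[:,:,::-1]); np.savez(f"{n}0.npz",p=p,d=d)
    c=arm.calibration(n); print(n,c)
E
```

```text
pics
0.0188 {'t': 0.0, 'joints': array([ 1.00100795e+00,  2.76586982e-01,  1.50608717e+00,  3.62961930e-05,
        1.36066457e+00, -1.20979934e-01]), 'qd': array([-0.0004588 , -0.0015048 , -0.0013111 , -0.00070443,  0.00103394,
       -0.0009971 ]), 'joint_torque': array([ 2.03862466e-03, -4.04585910e+01, -2.37233359e+01,  7.02335243e-02,
        3.42909771e-02, -1.12623597e-04]), 'position': array([0.24917847, 0.51760848, 0.20462761]), 'tool_rot': array([-6.98957103e-01, -3.06221049e+00,  2.56137510e-03]), 'contact_force': array([-0.63679464,  0.06627025,  0.49058192]), 'ft_torque': array([-0.06201004, -0.06796254, -0.04587527]), 'gripper_width': 0.09401276767948602}
side {'mtx': array([[443.32732857,   0.        , 279.32091523],
       [  0.        , 443.32732857, 204.79975855],
       [  0.        ,   0.        ,   1.        ]]), 'k1': -0.09643577151407753, 'extrinsics': array([[ 0.94859434, -0.31564941,  0.02311349, -0.54907114],
       [-0.16389631, -0.5523916 , -0.8173136 ,  0.19660794],
       [ 0.27075225,  0.77151084, -0.57572931,  1.11371205],
       [ 0.        ,  0.        ,  0.        ,  1.        ]])}
top {'mtx': array([[454.36481867,   0.        , 279.81503996],
       [  0.        , 454.36481867, 213.35308801],
       [  0.        ,   0.        ,   1.        ]]), 'k1': -0.0669495167407346, 'extrinsics': array([[ 0.00176826, -0.99999441, -0.00283898, -0.07002717],
       [-0.97290539, -0.00106398, -0.23120116,  0.5758567 ],
       [ 0.23119685,  0.00317089, -0.97290183,  1.01320713],
       [ 0.        ,  0.        ,  0.        ,  1.        ]])}
```

View pics/side0.png

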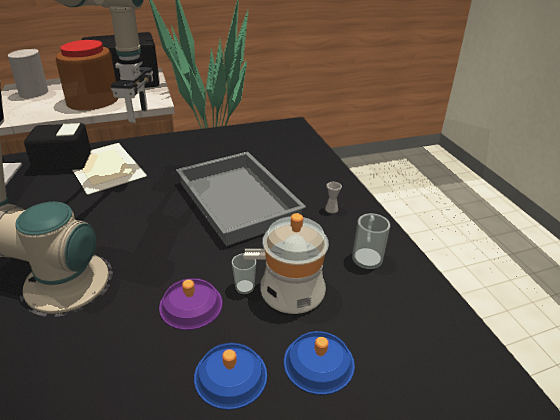

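View pics/top0.png

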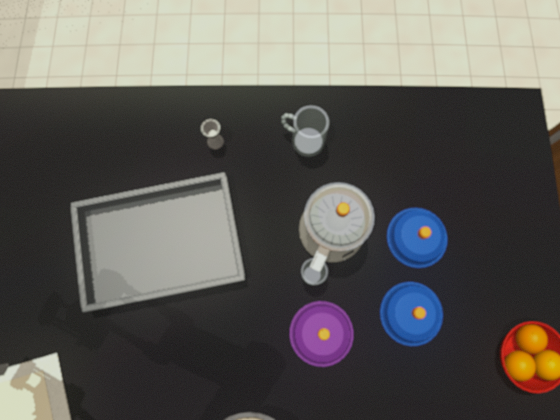

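The orange knobs that could be mistaken for each other are the clear lid on the juicer (side 297,221; top 343,209), the purple lid (side 188,287; top 324,334), and two blue lids (side 230,358 and 321,345; top 420,313 and 426,232). The target is the clear one on the juicer.

```bash
cat > h.py <<'E'
import numpy as np,cv2
from bench import arm
def cal(n):
    c=arm.calibration(n); return np.array(c["mtx"]),c["k1"],np.array(c["extrinsics"])
def proj(n,P):
    K,k,E=cal(n); P=np.atleast_2d(P); 
    return cv2.projectPoints(P.astype(float),cv2.Rodrigues(E[:3,:3])[0],E[:3,3],K,np.array([k,0,0,0,0.]))[0].reshape(-1,2)
def ray(n,uv):
    K,k,E=cal(n); s=cv2.undistortPoints(np.array(uv,float).reshape(-1,1,2),K,np.array([k,0,0,0,0.])).reshape(-1,2)
    d=np.c_[s,np.ones(len(s))]@E[:3,:3]; return -E[:3,:3].T@E[:3,3],d
def onplane(n,uv,z):
    o,d=ray(n,uv); return o+d*((z-o[2])/d[:,2])[:,None]
def tri(a,ua,b,ub):
    o1,d1=ray(a,ua);o2,d2=ray(b,ub);d1=d1[0];d2=d2[0]
    A=np.c_[d1,-d2];t=np.linalg.lstsq(A,o2-o1,rcond=None)[0]
    p=o1+t[0]*d1;q=o2+t[1]*d2; return (p+q)/2,np.linalg.norm(p-q)
def cloud(n,d):
    v,u=np.nonzero(d>0); o,r=ray(n,np.c_[u,v]); P=o+r*d[v,u][:,None]
    out=np.full(d.shape+(3,),np.nan); out[v,u]=P; return out
def blobs(p,lo,hi,amin=15):
    h=cv2.cvtColor(p,cv2.COLOR_RGB2HSV); m=cv2.inRange(h,np.array(lo),np.array(hi))
    n,l,s,c=cv2.connectedComponentsWithStats(m); return [(c[i].round(1),s[i].tolist()) for i in range(1,n) if s[i][4]>=amin],m
def snap(n,name):
    p,d=arm.snapshot(n); cv2.imwrite(f"pics/{name}.png",p[:,:,::-1]); return p,d
E
python3 - <<'E'
from h import *
S=np.load("side0.npz");T=np.load("top0.npz")
for n,D in(("side",S),("top",T)):
    b,_=blobs(D["p"],(8,150,120),(25,255,255)); print(n,b)
cs=cv2.resize(S["p"][190:320,210:400],None,fx=4,fy=4,interpolation=cv2.INTER_CUBIC)
ct=cv2.resize(T["p"][160:300,270:400],None,fx=4,fy=4,interpolation=cv2.INTER_CUBIC)
cv2.imwrite("pics/cs.png",cs[:,:,::-1]);cv2.imwrite("pics/ct.png",ct[:,:,::-1])
C=cloud("top",T["d"]);P=C.reshape(-1,3);
print("depth at knob",C[209,343],"tray floor",C[240,160])
# tray by grey mask
h=cv2.cvtColor(T["p"],cv2.COLOR_RGB2HSV)
m=((C[:,:,2]>.04)&(C[:,:,2]<.07)&(np.arange(560)[None]<260)).astype(np.uint8)
pts=C[m>0]; pts=pts[(pts[:,0]>.2)]
r=cv2.minAreaRect(pts[:,:2].astype(np.float32)); print("tray",r,len(pts),pts[:,2].mean())
E
```

```text
side [(array([81.8, 55.7]), [56, 47, 53, 14, 215]), (array([296.6, 220.4]), [291, 213, 12, 19, 145]), (array([298.3, 269.9]), [278, 261, 42, 17, 432]), (array([188.3, 286.6]), [183, 280, 11, 17, 131]), (array([321.2, 344.6]), [315, 337, 13, 19, 161]), (array([229.3, 358.2]), [223, 350, 13, 19, 183])]
top [(array([342.5, 209. ]), [337, 203, 12, 13, 119]), (array([424.1, 232.4]), [419, 228, 11, 10, 87]), (array([418.5, 312.5]), [413, 308, 12, 10, 97]), (array([532.7, 355.9]), [505, 324, 55, 58, 2197]), (array([323.3, 333.7]), [318, 329, 11, 11, 90])]
depth at knob [ 0.54448729 -0.19602121  0.23802056] tray floor [0.52164295 0.22970147 0.00711173]
tray ((0.5738133192062378, 0.24252165853977203), (0.39476338028907776, 0.3917806148529053), 11.621512413024902) 3698 0.05424757394889609
```

View pics/cs.png

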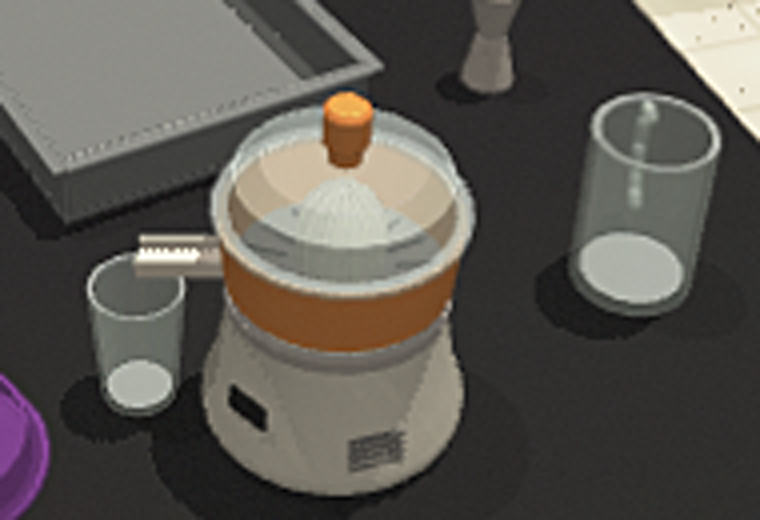

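View pics/ct.png

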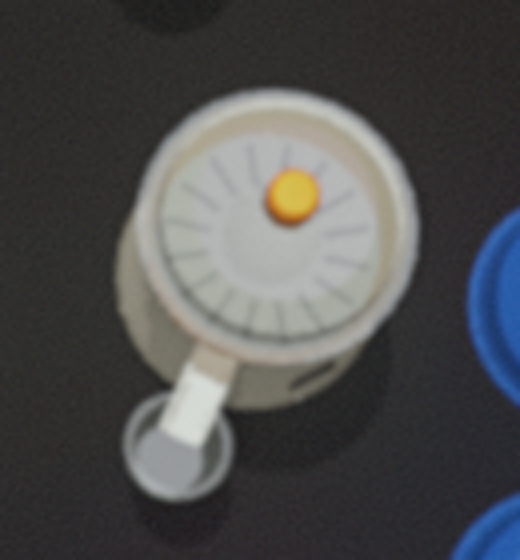

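The crops confirm it: the clear lid with its orange knob sits on the juicer, knob at top (343,209) and side (297,220), with the ribbed reamer visible inside. Next I'll measure positions.

```bash
python3 - <<'E'
from h import *
S=np.load("side0.npz");T=np.load("top0.npz")
print("knob tri",tri("top",[342.5,209.],"side",[296.6,220.4]))
for n,D in(("top",T),("side",S)):
    C=cloud(n,D["d"]);P=C.reshape(-1,3);P=P[~np.isnan(P[:,0])]
    near=P[np.hypot(P[:,0]-.535,P[:,1]+.2)<.12]
    k=near[(near[:,2]>.2)]; print(n,"knob pts",len(k),k.mean(0),k.min(0),k.max(0), "top",k[k[:,2]>.232].mean(0))
    w=near[(near[:,2]>.15)&(near[:,2]<.172)]; print(" rim",len(w),w[:,:2].min(0),w[:,:2].max(0),cv2.minEnclosingCircle(w[:,:2].astype(np.float32)))
C=cloud("top",T["d"])
m=((C[:,:,2]>.035)&(C[:,:,2]<.075)).astype(np.uint8); m[:, 255:]=0; m[330:]=0; m[:165]=0
n,l,s,c=cv2.connectedComponentsWithStats(m); i=1+np.argmax(s[1:,4]); 
pts=C[l==i]; print("tray",cv2.minAreaRect(pts[:,:2].astype(np.float32)),pts[:,2].max(), s[i])
pts=cv2.findContours((l==i).astype(np.uint8),0,2)[0][0].reshape(-1,2)
q=onplane("top",pts,.055); r=cv2.minAreaRect(q[:,:2].astype(np.float32)); print("tray px",r,cv2.boxPoints(r))
# others
for nm,uv,z in(("glass rim",(314,271),.088),("mug",(311,123),.125),("mugbase",(308,142),.005),("jig",(210,128),.088)):
    print(nm,onplane("top",[uv],z)[0])
print("gl side base", onplane("side",[(244,286)],.005)[0])
# rim ellipse of the bowl, lower edge of orange vs spout
h=cv2.cvtColor(T["p"],cv2.COLOR_RGB2HSV)
E
```

```text
knob tri (array([ 0.54835237, -0.19725348,  0.22166338]), np.float64(0.0003735047355166433))
top knob pts 404 [ 0.54785992 -0.19503764  0.21481455] [ 0.50047161 -0.24423155  0.20001165] [ 0.59474787 -0.14679295  0.23991855] top [ 0.54627493 -0.19625154  0.23589574]
 rim 586 [ 0.47240984 -0.27142637] [ 0.62290022 -0.1215182 ] ((0.5477444529533386, -0.1963234394788742), 0.07643939554691315)
side knob pts 323 [ 0.54444717 -0.20626755  0.21511796] [ 0.49919874 -0.24501622  0.20000208] [ 0.59276163 -0.16198852  0.23829084] top [ 0.54555661 -0.20298439  0.23556249]
 rim 575 [ 0.47155222 -0.2753539 ] [ 0.62223425 -0.14658257] ((0.5463826656341553, -0.20077887177467346), 0.07609227299690247)
tray ((0.5130228996276855, 0.2309015542268753), (0.2709934413433075, 0.3900524377822876), 11.621512413024902) 0.06273735719463214 [  71  173  173  139 3751]
tray px ((0.5125077366828918, 0.23008349537849426), (0.2697595953941345, 0.3886412978172302), 11.650262832641602) [[0.34116608 0.39316362]
 [0.41964722 0.0125289 ]
 [0.6838494  0.06700337]
 [0.60536826 0.4476381 ]]
glass rim [ 0.43687094 -0.14697163  0.088     ]
mug [ 0.78210221 -0.14279301  0.125     ]
mugbase [ 0.78314155 -0.1425514   0.005     ]
jig [0.78597551 0.10229321 0.088     ]
gl side base [ 0.4347702  -0.15071439  0.005     ]
```

Measured: juicer axis ≈ (0.548, -0.197). Tray centre ≈ (0.513, 0.230), turned +11.65°. I'm starting the approach.

```bash
python3 -m creep '[[[0.4,-1.1,0.5],-1],[[0.8,-2.2,1.0],-2],[[1.3,-3.3,1.6],-3],[[1.8,-4.5,2.2],-4],[[2.3,-5.7,2.2],-5]]' 1 20
python3 -m creep '[[[0.5,-1.2,0],-1],[[1.0,-2.4,0],-2],[[1.5,-3.6,0],-3],[[2.0,-4.8,0],-4],[[2.5,-6.0,0],-5]]'
python3 -m creep '[[[0.5,-1.2,0],-1],[[1.0,-2.4,0],-2],[[1.5,-3.6,0],-2],[[2.0,-4.8,0],-2],[[2.5,-6.0,0],-2]]'
```

```text
t: 0.52
position: [0.3199, 0.347, 0.2743]
tool_rot: [1.349, 2.835, 0.008]
contact_force: [1.1, 0.5, 1.0]
gripper_width: 0.0944
t: 0.93
position: [0.3934, 0.1653, 0.2713]
tool_rot: [-1.933, -2.477, 0.0]
contact_force: [0.8, -0.6, 0.8]
gripper_width: 0.0941
t: 1.35
position: [0.4685, -0.0148, 0.2713]
tool_rot: [-2.137, -2.302, -0.0]
contact_force: [0.7, 1.3, -0.9]
gripper_width: 0.0937
```

```bash
python3 -m creep '[[[0.5,-1.2,0],0],[[1.0,-2.4,0],0],[[1.5,-3.6,0],0],[[2.1,-4.9,0],0],[[2.5,-5.8,0],0]]'
python3 -m creep '[[[0.14,-0.34,0],0],[[0.14,-0.34,0],0],[[0.14,-0.34,0],0]]'
python3 - <<'E'
from h import *
s=arm.state();print(s["position"],s["joints"])
p,d=snap("top","t1");p2,d2=snap("side","s1")
a=cv2.resize(p[120:300,250:430],None,fx=2.2,fy=2.2);b=cv2.resize(p2[130:310,220:400],None,fx=2.2,fy=2.2)
cv2.imwrite("pics/c1.png",np.hstack([a,b])[:,:,::-1])
E
```

```text
t: 1.77
position: [0.5442, -0.1901, 0.2707]
tool_rot: [2.139, 2.301, -0.001]
contact_force: [-0.3, -0.3, -0.7]
gripper_width: 0.0938
t: 2.02
position: [0.5471, -0.1964, 0.2708]
tool_rot: [-2.136, -2.3, -0.0]
contact_force: [-0.2, -0.5, 0.3]
gripper_width: 0.0941
[ 0.54707778 -0.19641812  0.27078805] [-4.65054426e-01  2.58660297e-01  1.36946890e+00  1.00273321e-03
  1.51589941e+00 -5.39235729e-01]
```

View pics/c1.png

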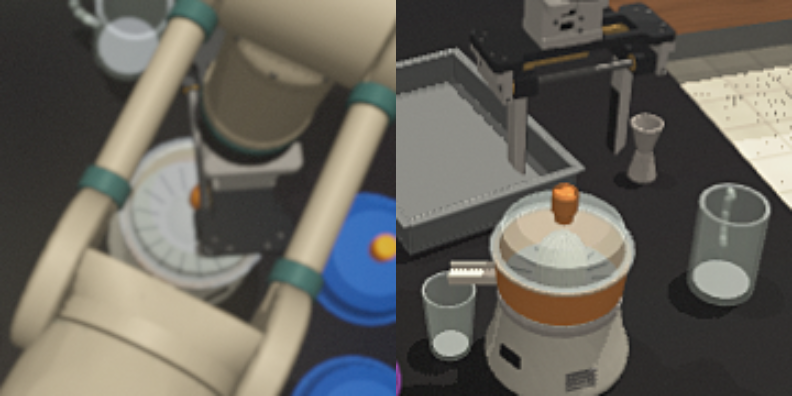

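```bash
python3 -c "
from h import *
print(proj('side',[[.5471,-.1964,.2708]]))"
python3 -m creep '[[[0,0,-0.5],0],[[0,0,-1],0],[[0,0,-1.5],0],[[0,0,-2.0],0],[[0,0,-2.23],0]]'
python3 -m creep '[[[0,0,0],0],[[0,0,0],0]]'
python3 - <<'E'
from h import *
p2,d2=snap("side","s2");b=cv2.resize(p2[130:310,220:400],None,fx=3,fy=3)
cv2.imwrite("pics/c2.png",b[:,:,::-1])
E
```

```text
[[297.0424613  202.06028716]]
t: 2.53
position: [0.5462, -0.1946, 0.2034]
tool_rot: [-2.133, -2.303, 0.0]
contact_force: [-1.0, 0.5, 0.4]
gripper_width: 0.0937
t: 2.7
position: [0.5476, -0.196, 0.2052]
tool_rot: [2.135, 2.304, 0.0]
contact_force: [1.0, 0.1, -0.2]
gripper_width: 0.0939
```

View pics/c2.png

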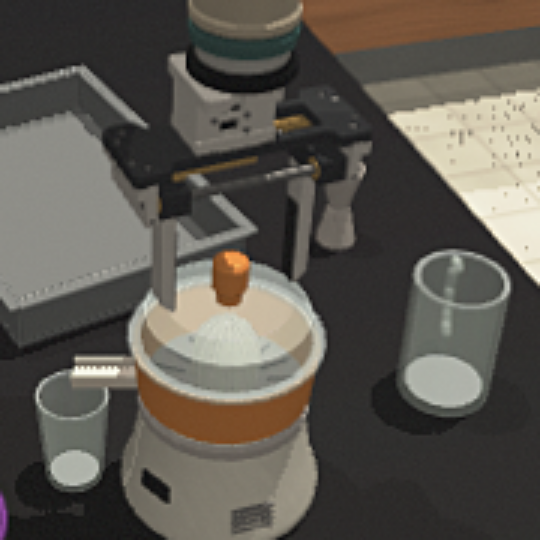

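The knob (crop 231,277) sits midway between the fingers, just above the lid's flat top. Closing.

```bash
python3 -m creep '[[[0,0,0],0],[[0,0,0],0],[[0,0,0],0],[[0,0,0],0],[[0,0,0],0]]' 0.2 20
python3 -m creep '[[[0,0,0],0],[[0,0,0],0],[[0,0,0],0],[[0,0,0],0]]' 0.2 20
```

```text
t: 3.17
position: [0.5478, -0.1972, 0.2048]
tool_rot: [2.137, 2.303, 0.0]
contact_force: [-0.2, -0.3, -0.6]
gripper_width: 0.0638
t: 3.5
position: [0.5477, -0.1972, 0.2045]
tool_rot: [-2.137, -2.303, -0.0]
contact_force: [0.6, 1.1, -0.2]
gripper_width: 0.0379
```

```bash
python3 -m creep '[[[0,0,0],0],[[0,0,0],0],[[0,0,0],0],[[0,0,0],0]]' 0.2 20
python3 -m creep '[[[0,0,0.05],0],[[0,0,0.2],0],[[0,0,0.5],0],[[0,0,1.0],0],[[0,0,1.5],0]]' 0.2 20
```

```text
t: 3.83
position: [0.5476, -0.1971, 0.2045]
tool_rot: [-2.137, -2.303, 0.0]
contact_force: [-0.2, -0.3, -1.1]
gripper_width: 0.0274
t: 4.25
position: [0.5475, -0.197, 0.2503]
tool_rot: [-2.136, -2.302, 0.0]
contact_force: [0.7, 0.2, 0.4]
gripper_width: 0.0274
```

```bash
python3 - <<'E'
from h import *
p2,d2=snap("side","s3");b=cv2.resize(p2[100:310,200:400],None,fx=2.8,fy=2.8)
cv2.imwrite("pics/c3.png",b[:,:,::-1])
E
```

```text
(no output)
```

View pics/c3.png

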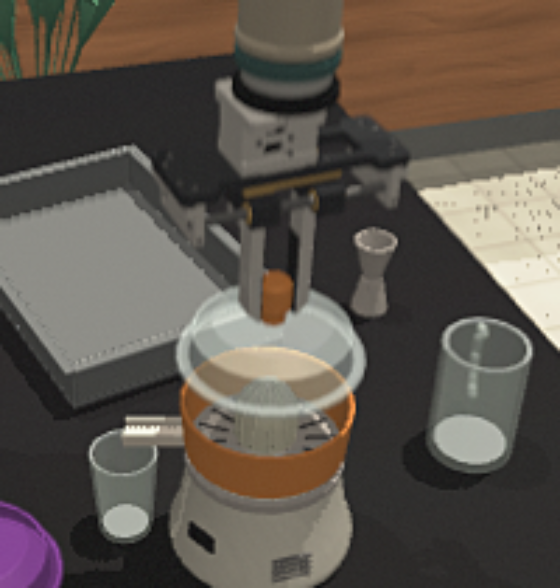

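The lid is held level above the bowl (crop 270,350), and the reamer is still on the shaft. I'm carrying it to the tray.

```bash
python3 -m creep '[[[0,0.3,0.5],0],[[-0.1,1.0,1.0],0],[[-0.2,2.1,1.0],0],[[-0.4,3.3,1.0],0],[[-0.5,4.5,1.0],0]]'
python3 -m creep '[[[-0.1,1.2,0],0],[[-0.2,2.4,0],0],[[-0.4,3.6,0],0],[[-0.5,4.8,0],0],[[-0.6,6.0,0],0]]'
python3 -m creep '[[[-0.1,1.2,0],0],[[-0.2,2.4,0],0],[[-0.3,3.6,0],0],[[-0.5,4.8,0],0],[[-0.6,5.7,0],0]]'
python3 -m creep '[[[-0.06,0.6,0],0],[[-0.06,0.82,0],0],[[-0.06,0.82,0],0],[[-0.06,0.82,0],0]]'
```

```text
t: 4.72
position: [0.5322, -0.0612, 0.2802]
tool_rot: [2.138, 2.301, 0.001]
contact_force: [0.5, -0.3, -2.0]
gripper_width: 0.0273
t: 5.13
position: [0.5142, 0.1196, 0.2801]
tool_rot: [2.137, 2.302, 0.001]
contact_force: [0.8, 0.3, -0.8]
gripper_width: 0.0272
t: 5.55
position: [0.4957, 0.2919, 0.2798]
tool_rot: [-2.134, -2.304, -0.002]
contact_force: [0.2, -0.1, -1.7]
gripper_width: 0.0274
t: 5.88
position: [0.495, 0.3128, 0.2795]
tool_rot: [2.136, 2.303, -0.001]
contact_force: [0.4, 0.5, -1.8]
gripper_width: 0.0272
```

```bash
python3 -m creep '[[[0,0,-0.8],0],[[0,0,-1.9],0],[[0,0,-3.0],0],[[0,0,-4.1],0],[[0,0,-4.9],0]]'
python3 -m creep '[[[0,0,-0.8],0],[[0,0,-1.4],0],[[0,0,-1.9],0],[[0,0,-2.2],0],[[0,0,-2.3],0]]'
python3 - <<'E'
from h import *
p2,d2=snap("side","s4");b=cv2.resize(p2[60:260,150:330],None,fx=3,fy=3)
cv2.imwrite("pics/c4.png",b[:,:,::-1])
E
```

```text
t: 6.3
position: [0.4941, 0.3108, 0.1302]
tool_rot: [-2.139, -2.301, 0.005]
contact_force: [-0.0, 0.6, -2.2]
gripper_width: 0.0273
t: 6.72
position: [0.4945, 0.3116, 0.0623]
tool_rot: [-2.138, -2.301, 0.004]
contact_force: [0.0, 0.3, -1.6]
gripper_width: 0.0272
```

View pics/c4.png

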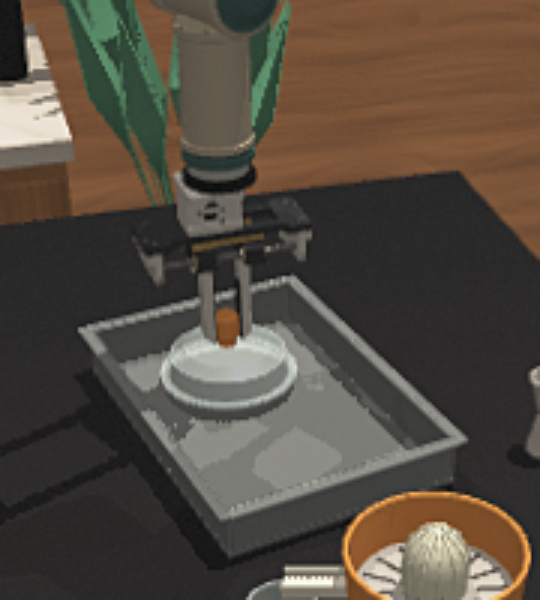

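The lid is inside the tray, clear of the walls (crop 228,370). I'll lower it gently until it touches.

```bash
python3 -m creep '[[[0,0,-0.12],0],[[0,0,-0.22],0],[[0,0,-0.3],0],[[0,0,-0.36],0],[[0,0,-0.38],0]]'
python3 -m creep '[[[0,0,-0.02],0],[[0,0,-0.04],0],[[0,0,-0.06],0],[[0,0,-0.06],0],[[0,0,-0.06],0]]'
```

```text
t: 7.18
position: [0.4949, 0.3136, 0.0523]
tool_rot: [2.136, 2.303, 0.001]
contact_force: [0.3, 0.4, -2.7]
gripper_width: 0.0275
t: 7.6
position: [0.4949, 0.3135, 0.0504]
tool_rot: [2.137, 2.303, 0.0]
contact_force: [0.5, -0.2, -3.2]
gripper_width: 0.0271
```

```bash
python3 -m creep '[[[0,0,-0.02],0],[[0,0,-0.04],0],[[0,0,-0.06],0],[[0,0,-0.06],0]]'
```

```text
t: 7.93
position: [0.4951, 0.3136, 0.0495]
tool_rot: [2.137, 2.303, 0.001]
contact_force: [-2.0, -0.2, 5.3]
gripper_width: 0.0277
```

```bash
python3 -m creep '[[[0,0,0.01],0],[[0,0,0.01],0],[[0,0,0.01],0],[[0,0,0.01],0],[[0,0,0.01],0]]' 0.78
python3 -m creep '[[[0,0,0],0],[[0,0,0],0]]'
python3 -m creep '[[[0,0,0.3],0],[[0,0,1.0],0],[[0,0,2.0],0],[[0,0,3.2],0],[[0,0,4.4],0]]'
python3 -m creep '[[[0,0,1.2],0],[[0.1,-1.0,2.4],0],[[0.2,-2.2,3.0],0],[[0.3,-3.4,3.2],0],[[0.4,-4.6,3.2],0]]'
python3 - <<'E'
from h import *
p2,d2=snap("side","s5");b=cv2.resize(p2[60:320,150:400],None,fx=2.3,fy=2.3)
cv2.imwrite("pics/c5.png",b[:,:,::-1])
E
```

```text
t: 8.35
position: [0.4949, 0.3135, 0.0487]
tool_rot: [2.137, 2.303, -0.0]
contact_force: [0.1, -0.1, -0.7]
gripper_width: 0.0572
t: 8.52
position: [0.4949, 0.3135, 0.0488]
tool_rot: [2.137, 2.303, -0.0]
contact_force: [0.0, -0.3, 0.2]
gripper_width: 0.0708
t: 8.93
position: [0.4944, 0.3132, 0.1825]
tool_rot: [-2.137, -2.303, 0.001]
contact_force: [1.1, 0.1, 0.0]
gripper_width: 0.0732
t: 9.35
position: [0.5082, 0.1744, 0.2808]
tool_rot: [2.132, 2.301, 0.008]
contact_force: [0.4, -0.6, -0.3]
gripper_width: 0.0735
```

View pics/c5.png

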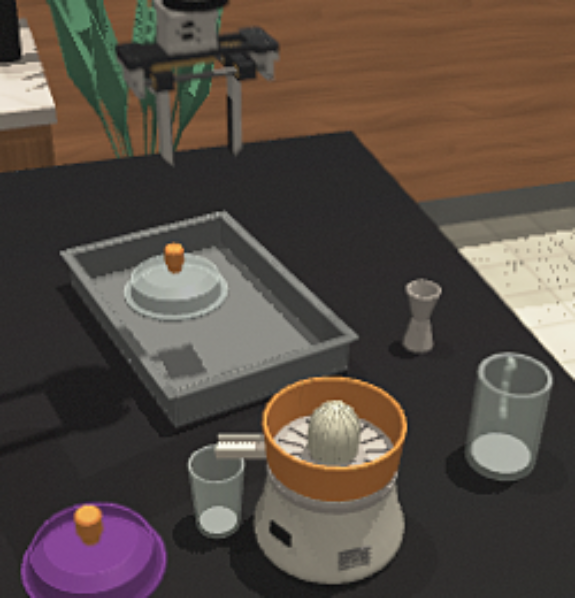

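The lid stands upright in the tray (crop 175,285), and the reamer is exposed (crop 335,430). I'll measure the reamer axis.

```bash
python3 - <<'E'
from h import *
s=arm.state();print(s["position"],s["joints"][[0,5]])
for n in("top","side"):
    p,d=snap(n,n+"6"); C=cloud(n,d);P=C.reshape(-1,3);P=P[~np.isnan(P[:,0])]
    near=P[np.hypot(P[:,0]-.548,P[:,1]+.197)<.11]
    w=near[(near[:,2]>.152)&(near[:,2]<.17)&(np.hypot(near[:,0]-.548,near[:,1]+.197)>.06)]; print(n," rim",len(w),cv2.minEnclosingCircle(w[:,:2].astype(np.float32)), cv2.fitEllipse(w[:,:2].astype(np.float32)))
    k=near[(near[:,2]>.145)&(np.hypot(near[:,0]-.548,near[:,1]+.197)<.045)]; print(" dome",len(k),k.min(0),k.max(0),k[:,2].max(),cv2.minEnclosingCircle(k[:,:2].astype(np.float32)))
    # sphere-of-revolution fit of axis: algebraic fit x^2+y^2+2.. using quadratics of z
    A=np.c_[k[:,0],k[:,1],np.ones(len(k)),k[:,2],k[:,2]**2];b=(k[:,:2]**2).sum(1);x=np.linalg.lstsq(A,b,rcond=None)[0];print(" axis",x[:2]/2)
    b,_=blobs(p,(8,150,100),(25,255,255)); print(b)
p=cv2.imread("pics/top6.png");cv2.imwrite("pics/c6.png",cv2.resize(p[150:310,230:430],None,fx=3.5,fy=3.5))
E
```

```text
[0.508029   0.16738595 0.27951357] [0.19376774 0.12319334]
top  rim 473 ((0.5469377636909485, -0.1963115781545639), 0.07243680208921432) ((0.5467251539230347, -0.19618460536003113), (0.13868959248065948, 0.139058917760849), 31.801708221435547)
 dome 431 [ 0.52176758 -0.22104784  0.14517192] [ 0.57060097 -0.17045337  0.18483671] 0.18483671289008663 ((0.5460518598556519, -0.19572913646697998), 0.02620975859463215)
 axis [ 0.54747573 -0.19651934]
[(array([346.6, 202.4]), [307, 184, 66, 63, 806]), (array([424.1, 232.4]), [419, 228, 11, 10, 88]), (array([325.5, 243.5]), [309, 230, 39, 20, 63]), (array([418.5, 312.5]), [413, 308, 12, 10, 97]), (array([532.5, 355.8]), [505, 324, 55, 58, 2244]), (array([323.3, 333.8]), [318, 329, 11, 11, 91])]
side  rim 539 ((0.5455892086029053, -0.1990317702293396), 0.07373455166816711) ((0.54637610912323, -0.2008521556854248), (0.13869759440422058, 0.1392628699541092), 159.30931091308594)
 dome 374 [ 0.52149667 -0.22685461  0.14509876] [ 0.5710478  -0.1804875   0.18192474] 0.1819247420332365 ((0.5452344417572021, -0.20149850845336914), 0.026692183688282967)
 axis [ 0.54660094 -0.20011073]
[(array([82.2, 55.8]), [56, 47, 53, 14, 242]), (array([225.3, 171.4]), [222, 166, 8, 13, 83]), (array([294.7, 249.9]), [264, 224, 63, 54, 1732]), (array([188.2, 287.3]), [183, 280, 11, 17, 154]), (array([320.8, 345.4]), [315, 337, 13, 19, 192]), (array([229. , 358.6]), [223, 350, 13, 19, 203])]
```

View pics/c6.png

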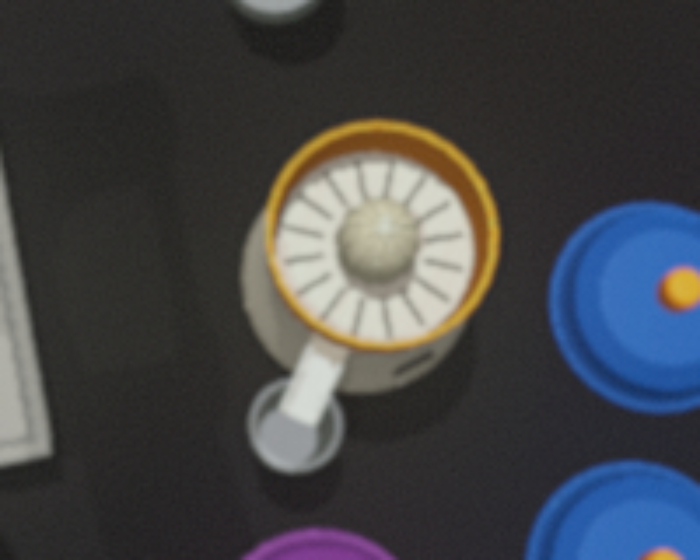

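```bash
python3 -m creep '[[[0,0,0],0],[[0,0,0],0]]'
```

```text
t: 9.67
position: [0.5066, 0.1765, 0.2769]
tool_rot: [-2.135, -2.303, -0.001]
contact_force: [0.0, 0.1, 0.7]
gripper_width: 0.0731
```

```bash
python3 -m creep '[[[0.1,-0.8,0],0],[[0.2,-2.0,0],0],[[0.4,-3.2,0],0],[[0.5,-4.4,0],0],[[0.6,-5.6,0],0]]' 0.82
python3 -m creep '[[[0.1,-1.2,0],0],[[0.2,-2.4,0],0],[[0.4,-3.6,0],0],[[0.5,-4.8,0],0],[[0.6,-5.8,0],0]]'
python3 -m creep '[[[0.1,-0.6,0],0],[[0.13,-0.9,0],0],[[0.13,-1.03,0],0],[[0.13,-1.03,0],0],[[0.13,-1.03,0],0]]'
python3 -m creep '[[[0,0,0],0],[[0,0,0],0]]'
```

```text
t: 10.08
position: [0.5251, 0.0078, 0.2765]
tool_rot: [-2.133, -2.306, -0.0]
contact_force: [0.4, -0.5, 0.3]
gripper_width: 0.0773
t: 10.5
position: [0.5436, -0.1675, 0.2764]
tool_rot: [-2.135, -2.304, 0.0]
contact_force: [0.3, -1.5, -0.2]
gripper_width: 0.0773
t: 10.92
position: [0.5469, -0.1958, 0.2768]
tool_rot: [-2.134, -2.304, -0.001]
contact_force: [-0.5, 0.5, -0.1]
gripper_width: 0.0771
t: 11.08
position: [0.5468, -0.196, 0.2772]
tool_rot: [2.135, 2.305, 0.001]
contact_force: [-0.3, -1.0, 0.3]
gripper_width: 0.0772
```

```bash
python3 -m creep '[[[0,0,-0.6],0],[[0,0,-1.4],0],[[0,0,-2.2],0],[[0,0,-2.7],0],[[0,0,-3.0],0]]'
python3 -m creep '[[[0,0,0],0],[[0,0,-0.3],0],[[0,0,-0.6],0],[[0,0,-0.9],0],[[0,0,-1.2],0]]'
python3 -m creep '[[[0,0,-0.3],0],[[0,0,-0.6],0],[[0,0,-0.85],0],[[0,0,-0.85],0],[[0,0,-0.85],0]]'
python3 - <<'E'
from h import *
p2,d2=snap("side","s7");b=cv2.resize(p2[150:310,220:380],None,fx=3.5,fy=3.5)
cv2.imwrite("pics/c7.png",b[:,:,::-1]);print(arm.state()["position"])
E
```

```text
t: 11.5
position: [0.5457, -0.196, 0.185]
tool_rot: [-2.134, -2.302, 0.001]
contact_force: [-0.2, 0.3, 0.8]
gripper_width: 0.0772
t: 11.92
position: [0.5471, -0.1975, 0.1506]
tool_rot: [2.136, 2.302, 0.001]
contact_force: [-0.1, -0.2, 0.1]
gripper_width: 0.077
t: 12.33
position: [0.5466, -0.1973, 0.1248]
tool_rot: [-2.136, -2.302, 0.0]
contact_force: [-0.2, 0.0, -0.4]
gripper_width: 0.077
[ 0.54695207 -0.19747841  0.12534058]
```

View pics/c7.png

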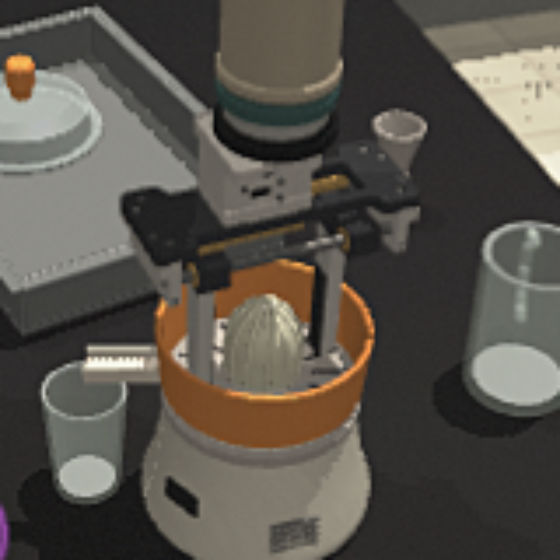

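The fingers straddle the reamer inside the bowl (crop 265,345). I'll close softly to sense whether it's centred.

```bash
python3 -m creep '[[[0,0,0],0],[[0,0,0],0],[[0,0,0],0],[[0,0,0],0],[[0,0,0],0]]' 0.4 4
python3 -m creep '[[[0,0,0],0],[[0,0,0],0]]'; python3 -c "
from bench import arm
import numpy as np
print(np.round(arm.state()['contact_force'],1),arm.state()['gripper_width'])"
```

```text
t: 12.8
position: [0.5468, -0.1975, 0.1258]
tool_rot: [2.136, 2.303, -0.0]
contact_force: [-0.6, 0.2, 1.8]
gripper_width: 0.0553
t: 12.97
position: [0.5469, -0.1976, 0.1258]
tool_rot: [2.136, 2.302, 0.0]
contact_force: [-1.5, 0.9, 2.6]
gripper_width: 0.0552
[-1.5  0.9  2.6] 0.055179237740637335
```

```bash
python3 -m creep '[[[0,0,0],0],[[0,0,0],0],[[0,0,0],1.4],[[0,0,0],2.8],[[0,0,0],4.2]]' 0.75 4
python3 -m creep '[[[0,0,0],1.4],[[0,0,0],2.8],[[0,0,0],4.2],[[0,0,0],5.6],[[0,0,0],7]]'
python3 -m creep '[[[0,0,0],1.4],[[0,0,0],2.8],[[0,0,0],3.8],[[0,0,0],3.8],[[0,0,0],3.8]]'
python3 -m creep '[[[0,0,0],0],[[0,0,0],0],[[0,0,0],0],[[0,0,0],0],[[0,0,0],0]]' 0.4 4
python3 -m creep '[[[0,0,0],0],[[0,0,0],0]]'
```

```text
t: 13.38
position: [0.5468, -0.1973, 0.1251]
tool_rot: [-1.673, -2.659, -0.0]
contact_force: [0.2, -0.6, -0.1]
gripper_width: 0.0703
t: 13.8
position: [0.5468, -0.1973, 0.1251]
tool_rot: [-0.796, -3.039, -0.001]
contact_force: [-0.7, -0.6, 0.2]
gripper_width: 0.0703
t: 14.22
position: [0.5468, -0.1973, 0.1252]
tool_rot: [-0.297, -3.127, -0.001]
contact_force: [-0.5, 0.3, 0.1]
gripper_width: 0.0704
t: 14.63
position: [0.5467, -0.1979, 0.1253]
tool_rot: [-0.294, -3.128, 0.001]
contact_force: [-0.9, -2.2, -0.2]
gripper_width: 0.0545
t: 14.8
position: [0.5467, -0.1979, 0.1254]
tool_rot: [-0.293, -3.128, 0.001]
contact_force: [-0.0, -2.9, -2.0]
gripper_width: 0.0545
```

Centred to within about 0.5 mm. I'll apply a small correction, take a firm grip, and take a first half-swing.

```bash
python3 -m creep '[[[-0.01,-0.012,0],0],[[-0.01,-0.012,0],0],[[-0.01,-0.012,0],0],[[-0.01,-0.012,0],0]]' 0.4 45
python3 -m creep '[[[0,0,0.006],-1.4],[[0,0,0.013],-2.8],[[0,0,0.02],-4.2],[[0,0,0.027],-5.6],[[0,0,0.034],-7]]'
python3 -c "
from bench import arm
import numpy as np
s=arm.state();print(np.round(s['contact_force'],1),np.round(s['ft_torque'],2),s['gripper_width'],s['joints'][5])"
python3 -m creep '[[[0,0,0.006],-1.4],[[0,0,0.013],-2.8],[[0,0,0.02],-4.2],[[0,0,0.027],-5.6],[[0,0,0.034],-7]]'
python3 -c "
from bench import arm
import numpy as np
s=arm.state();print(np.round(s['contact_force'],1),np.round(s['ft_torque'],2),s['gripper_width'],s['joints'][5])
from h import *
p2,d2=snap('side','s8');b=cv2.resize(p2[150:310,220:380],None,fx=3.5,fy=3.5)
cv2.imwrite('pics/c8.png',b[:,:,::-1])"
```

```text
t: 15.13
position: [0.5467, -0.1979, 0.1254]
tool_rot: [0.293, 3.127, -0.0]
contact_force: [0.8, -2.1, -1.3]
gripper_width: 0.0539
t: 15.55
position: [0.5466, -0.1973, 0.1257]
tool_rot: [-1.227, -2.891, -0.001]
contact_force: [1.8, -0.9, -5.7]
gripper_width: 0.0536
[ 1.8 -0.9 -5.7] [-0.16 -0.35  0.31] 0.05355627035395847 -1.2348636780186957
t: 15.97
position: [0.5465, -0.1972, 0.1265]
tool_rot: [-2.04, -2.388, -0.001]
contact_force: [2.0, -1.8, -7.1]
gripper_width: 0.0537
[ 2.  -1.8 -7.1] [-0.32 -0.35  0.18] 0.05372705599624303 -0.623684437693249
```

View pics/c8.png

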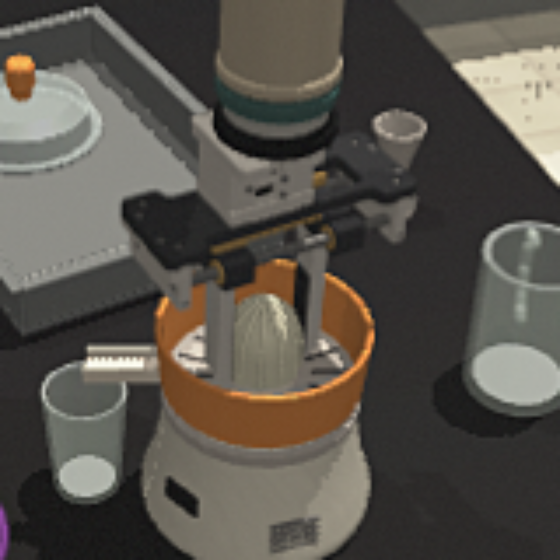

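The juicer hasn't moved (spout crop 120,362, same as before), and the forces are low. Continuing the swings.

```bash
python3 -m creep '[[[0,0,0.007],1.4],[[0,0,0.014],2.8],[[0,0,0.021],4.2],[[0,0,0.028],5.6],[[0,0,0.036],7]]'
python3 -m creep '[[[0,0,0.007],1.4],[[0,0,0.014],2.8],[[0,0,0.021],4.2],[[0,0,0.028],5.6],[[0,0,0.036],7]]'
python3 -m creep '[[[0,0,0.007],-1.4],[[0,0,0.014],-2.8],[[0,0,0.021],-4.2],[[0,0,0.028],-5.6],[[0,0,0.036],-7]]'
python3 -m creep '[[[0,0,0.007],-1.4],[[0,0,0.014],-2.8],[[0,0,0.021],-4.2],[[0,0,0.028],-5.6],[[0,0,0.036],-7]]'
```

```text
t: 16.43
position: [0.5463, -0.1975, 0.1274]
tool_rot: [-1.209, -2.899, -0.001]
contact_force: [3.4, -1.9, -9.0]
gripper_width: 0.0537
t: 16.85
position: [0.5462, -0.1976, 0.1285]
tool_rot: [-0.281, -3.128, -0.001]
contact_force: [1.0, -1.7, -6.3]
gripper_width: 0.0544
t: 17.27
position: [0.5468, -0.1977, 0.1297]
tool_rot: [-1.224, -2.893, -0.0]
contact_force: [2.3, -2.4, -8.4]
gripper_width: 0.054
t: 17.68
position: [0.5462, -0.1976, 0.1308]
tool_rot: [-2.036, -2.391, 0.001]
contact_force: [1.6, -1.5, -5.8]
gripper_width: 0.0539
```

```bash
python3 -m creep '[[[0,0,0.007],1.4],[[0,0,0.014],2.8],[[0,0,0.021],4.2],[[0,0,0.028],5.6],[[0,0,0.036],7]]'
python3 -m creep '[[[0,0,0.007],1.4],[[0,0,0.014],2.8],[[0,0,0.021],4.2],[[0,0,0.028],5.6],[[0,0,0.036],7]]'
python3 -m creep '[[[0,0,0.007],-1.4],[[0,0,0.014],-2.8],[[0,0,0.021],-4.2],[[0,0,0.028],-5.6],[[0,0,0.036],-7]]'
python3 -m creep '[[[0,0,0.007],-1.4],[[0,0,0.014],-2.8],[[0,0,0.021],-4.2],[[0,0,0.028],-5.6],[[0,0,0.036],-7]]'
python3 -c "
from h import *
p2,d2=snap('side','s9');b=cv2.resize(p2[150:310,220:380],None,fx=3.5,fy=3.5)
cv2.imwrite('pics/c9.png',b[:,:,::-1])"
```

```text
t: 18.1
position: [0.5464, -0.1973, 0.1319]
tool_rot: [-1.209, -2.899, -0.002]
contact_force: [1.7, 0.5, -6.5]
gripper_width: 0.0541
t: 18.52
position: [0.5464, -0.1974, 0.1329]
tool_rot: [-0.281, -3.128, -0.002]
contact_force: [1.4, -0.8, -6.1]
gripper_width: 0.0541
t: 18.93
position: [0.5466, -0.1973, 0.134]
tool_rot: [-1.224, -2.893, -0.001]
contact_force: [2.4, -2.1, -5.3]
gripper_width: 0.0541
t: 19.35
position: [0.5466, -0.1973, 0.1349]
tool_rot: [-2.037, -2.39, -0.001]
contact_force: [2.3, -2.8, -7.3]
gripper_width: 0.054
```

View pics/c9.png

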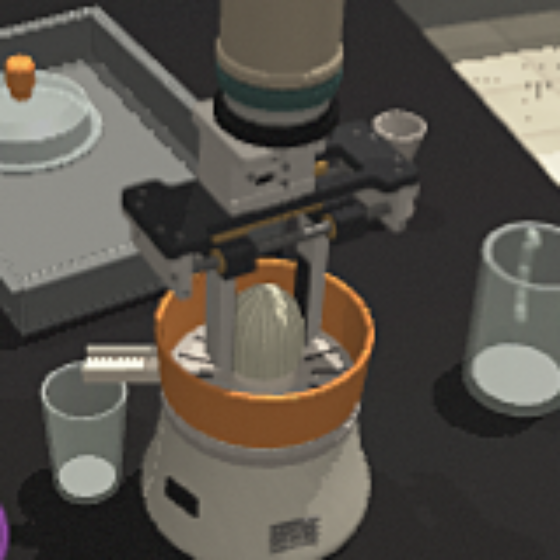

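The dome is rising with the gripper (its top moved from crop y 293 to 283), and the juicer is unmoved.

```bash
python3 -m creep '[[[0,0,0.007],1.4],[[0,0,0.014],2.8],[[0,0,0.021],4.2],[[0,0,0.028],5.6],[[0,0,0.036],7]]'
python3 -m creep '[[[0,0,0.007],1.4],[[0,0,0.014],2.8],[[0,0,0.021],4.2],[[0,0,0.028],5.6],[[0,0,0.036],7]]'
python3 -m creep '[[[0,0,0.007],-1.4],[[0,0,0.014],-2.8],[[0,0,0.021],-4.2],[[0,0,0.028],-5.6],[[0,0,0.036],-7]]'
python3 -m creep '[[[0,0,0.007],-1.4],[[0,0,0.014],-2.8],[[0,0,0.021],-4.2],[[0,0,0.028],-5.6],[[0,0,0.036],-7]]'
python3 -m creep '[[[0,0,0.007],1.4],[[0,0,0.014],2.8],[[0,0,0.021],4.2],[[0,0,0.028],5.6],[[0,0,0.036],7]]'
python3 -m creep '[[[0,0,0.007],1.4],[[0,0,0.014],2.8],[[0,0,0.021],4.2],[[0,0,0.028],5.6],[[0,0,0.036],7]]'
python3 -m creep '[[[0,0,0.007],-1.4],[[0,0,0.014],-2.8],[[0,0,0.021],-4.2],[[0,0,0.028],-5.6],[[0,0,0.036],-7]]'
python3 -m creep '[[[0,0,0.007],-1.4],[[0,0,0.014],-2.8],[[0,0,0.021],-4.2],[[0,0,0.028],-5.6],[[0,0,0.036],-7]]'
```

```text
t: 19.82
position: [0.5467, -0.1978, 0.1361]
tool_rot: [-1.206, -2.901, -0.001]
contact_force: [2.4, -1.3, -6.3]
gripper_width: 0.0542
t: 20.23
position: [0.5463, -0.1977, 0.1376]
tool_rot: [-0.277, -3.128, -0.001]
contact_force: [0.7, -2.3, -6.9]
gripper_width: 0.0538
t: 20.65
position: [0.5465, -0.198, 0.1382]
tool_rot: [-1.221, -2.894, 0.0]
contact_force: [2.5, -2.7, -8.8]
gripper_width: 0.0542
t: 21.07
position: [0.5464, -0.1976, 0.1391]
tool_rot: [-2.035, -2.392, 0.0]
contact_force: [1.3, -0.9, -6.6]
gripper_width: 0.0539
t: 21.48
position: [0.5468, -0.1978, 0.1408]
tool_rot: [1.205, 2.901, 0.0]
contact_force: [1.9, -0.8, -4.0]
gripper_width: 0.0541
t: 21.9
position: [0.5467, -0.1978, 0.1434]
tool_rot: [0.276, 3.129, -0.0]
contact_force: [0.6, -1.3, 0.6]
gripper_width: 0.0537
t: 22.32
position: [0.5467, -0.1976, 0.1443]
tool_rot: [1.222, 2.893, 0.001]
contact_force: [0.4, -1.6, -0.8]
gripper_width: 0.0539
t: 22.73
position: [0.5465, -0.1973, 0.1451]
tool_rot: [-2.036, -2.392, -0.001]
contact_force: [-0.1, -0.3, -0.4]
gripper_width: 0.0542
```

The clamp is released (force ≈ 0). Lifting straight up, slowly at first.

```bash
python3 -m creep '[[[0,0,0.1],0],[[0,0,0.2],0],[[0,0,0.3],0],[[0,0,0.4],0],[[0,0,0.5],0]]'
python3 -m creep '[[[0,0,0.2],0],[[0,0,0.5],0],[[0,0,0.9],0],[[0,0,1.4],0],[[0,0,2.0],0]]'
python3 -m creep '[[[0,0,0.4],0],[[0,0,0.6],0],[[0,0,0.6],0]]'
python3 -c "
from h import *
p2,d2=snap('side','s10');b=cv2.resize(p2[110:310,200:400],None,fx=2.9,fy=2.9)
cv2.imwrite('pics/c10.png',b[:,:,::-1]);print(arm.state()['position'])"
```

```text
t: 23.15
position: [0.5465, -0.1977, 0.1602]
tool_rot: [2.032, 2.396, 0.0]
contact_force: [-0.6, -0.8, -0.7]
gripper_width: 0.0538
t: 23.57
position: [0.5461, -0.1976, 0.2204]
tool_rot: [-2.033, -2.394, 0.0]
contact_force: [-0.1, 0.4, -1.7]
gripper_width: 0.0544
t: 23.82
position: [0.5474, -0.1982, 0.2399]
tool_rot: [2.031, 2.391, 0.002]
contact_force: [0.4, 0.5, -1.3]
gripper_width: 0.0539
[ 0.54678733 -0.19793361  0.23852335]
```

View pics/c10.png

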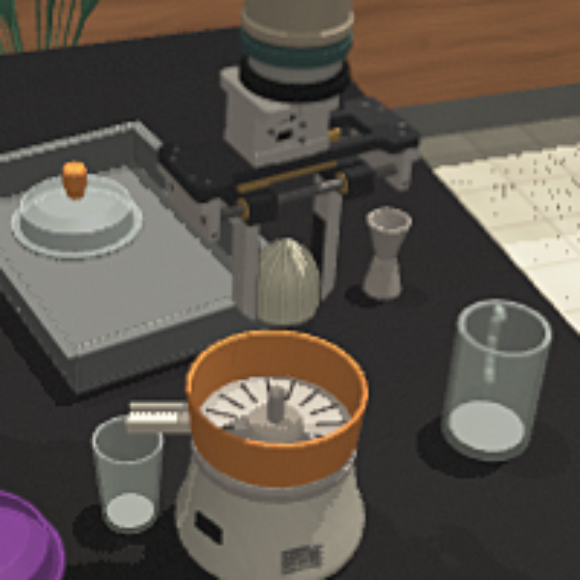

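The reamer is off, upright in the gripper (crop 288,280), with the bare shaft visible (crop 277,400). I'm carrying it to the tray.

```bash
python3 -m creep '[[[0,0.5,0],0],[[-0.1,1.5,0],0],[[-0.1,2.7,0],0],[[-0.2,3.9,0],0],[[-0.2,5.1,0],0]]'
python3 -m creep '[[[0,1.2,0],0],[[-0.1,2.4,0],0],[[-0.2,3.6,0],0],[[-0.3,4.8,0],0],[[-0.36,5.7,0],0]]'
python3 -m creep '[[[0,0.4,0],0],[[0,0.7,0],0],[[0,0.7,-0.4],0],[[0,0.7,-1.2],0],[[0,0.7,-2.2],0]]'
python3 -m creep '[[[0,0,-1.0],0],[[0,0,-2.0],0],[[0,0,-2.8],0],[[0,0,-3.4],0],[[0,0,-3.8],0]]'
python3 -m creep '[[[0,0,-0.3],0],[[0,0,-0.5],0],[[0,0,-0.6],0],[[0,0,-0.6],0]]'
python3 -c "
from h import *
p2,d2=snap('side','s11');b=cv2.resize(p2[90:260,150:330],None,fx=3.2,fy=3.2)
cv2.imwrite('pics/c11.png',b[:,:,::-1]);print(arm.state()['position'])"
```

```text
t: 24.28
position: [0.5387, -0.0422, 0.2365]
tool_rot: [-2.033, -2.391, 0.001]
contact_force: [0.1, 0.0, -2.3]
gripper_width: 0.054
t: 24.7
position: [0.5275, 0.13, 0.2366]
tool_rot: [-2.03, -2.393, 0.001]
contact_force: [0.2, 0.5, -1.8]
gripper_width: 0.0537
t: 25.12
position: [0.5311, 0.147, 0.1724]
tool_rot: [2.032, 2.391, 0.004]
contact_force: [0.0, 1.0, -1.2]
gripper_width: 0.0539
t: 25.53
position: [0.5279, 0.146, 0.055]
tool_rot: [-2.034, -2.391, 0.006]
contact_force: [-0.0, -0.1, -1.5]
gripper_width: 0.054
t: 25.87
position: [0.5297, 0.1469, 0.0394]
tool_rot: [-2.035, -2.393, 0.001]
contact_force: [0.1, -0.0, -1.4]
gripper_width: 0.0537
[0.53008877 0.14707019 0.04000228]
```

View pics/c11.png

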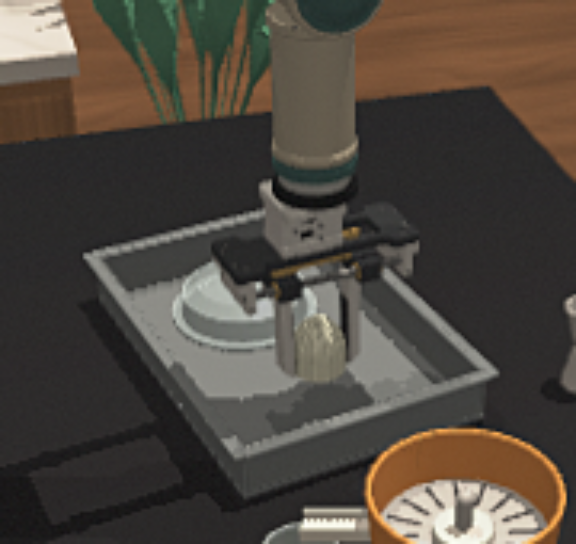

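It's above the tray floor, clear of the lid and walls. Lowering.

```bash
python3 -m creep '[[[0,0,-0.3],0],[[0,0,-0.55],0],[[0,0,-0.75],0],[[0,0,-0.9],0],[[0,0,-0.95],0]]'
python3 -m creep '[[[0,0,-0.02],0],[[0,0,-0.04],0],[[0,0,-0.06],0],[[0,0,-0.08],0],[[0,0,-0.08],0]]'
```

```text
t: 26.33
position: [0.529, 0.1471, 0.0102]
tool_rot: [-2.034, -2.393, 0.002]
contact_force: [0.4, 0.2, -1.6]
gripper_width: 0.0538
t: 26.75
position: [0.5298, 0.1472, 0.0089]
tool_rot: [2.034, 2.394, 0.0]
contact_force: [-0.6, 0.3, -1.2]
gripper_width: 0.0537
```

```bash
python3 -m creep '[[[0,0,-0.02],0],[[0,0,-0.04],0],[[0,0,-0.06],0],[[0,0,-0.06],0],[[0,0,-0.06],0]]'
python3 -m creep '[[[0,0,-0.01],0],[[0,0,-0.02],0],[[0,0,-0.02],0]]'
```

```text
t: 27.17
position: [0.5297, 0.1472, 0.007]
tool_rot: [2.034, 2.394, -0.0]
contact_force: [-0.6, 0.1, -1.1]
gripper_width: 0.0535
t: 27.42
position: [0.5297, 0.1472, 0.0064]
tool_rot: [-2.034, -2.394, 0.0]
contact_force: [0.2, -0.5, -1.5]
gripper_width: 0.054
```

```bash
python3 -m creep '[[[0,0,-0.01],0],[[0,0,-0.02],0],[[0,0,-0.02],0]]'
python3 -m creep '[[[0,0,-0.01],0],[[0,0,-0.02],0],[[0,0,-0.02],0]]'
```

```text
t: 27.67
position: [0.5297, 0.1472, 0.0061]
tool_rot: [2.034, 2.394, 0.0]
contact_force: [-1.2, -0.8, 3.0]
gripper_width: 0.0541
t: 27.92
position: [0.5298, 0.1472, 0.006]
tool_rot: [2.034, 2.394, 0.001]
contact_force: [-1.8, -0.6, 6.8]
gripper_width: 0.0541
```

Contact with the floor at the expected height. Releasing and retreating.

```bash
python3 -m creep '[[[0,0,0.02],0],[[0,0,0.02],0],[[0,0,0.02],0],[[0,0,0.02],0],[[0,0,0.02],0]]' 0.8 10
python3 -m creep '[[[0,0,0.1],0],[[0,0,0.4],0],[[0,0,0.9],0],[[0,0,1.6],0],[[0,0,2.4],0]]'
python3 -m creep '[[[0,0,1.0],0],[[0,0,2.2],0],[[0,0,3.4],0],[[0,0,4.4],0],[[0,0,5.2],0]]'
python3 -m creep '[[[-0.4,0.9,0],0],[[-0.8,1.9,0],0],[[-1.2,2.9,0],0],[[-1.6,3.9,0],0],[[-2,4.9,0],0]]'
python3 -m creep '[[[-0.4,0.9,0],0],[[-0.8,1.9,0],0],[[-1.2,2.9,0],0],[[-1.6,3.9,0],0],[[-2,4.9,0],0]]'
python3 -m creep '[[[-0.4,0.9,0],0],[[-0.8,1.5,0],0],[[-1,1.8,0],0],[[-1,1.8,0],0],[[-1,1.8,0],0]]'
python3 - <<'E'
from h import *
R={}
for n in("top","side"):
    p,d=snap(n,n+"12"); C=cloud(n,d);P=C.reshape(-1,3);P=P[~np.isnan(P[:,0])]
    near=P[np.hypot(P[:,0]-.548,P[:,1]+.197)<.11]
    w=near[(near[:,2]>.152)&(near[:,2]<.17)]
    print(n,"rim",cv2.minEnclosingCircle(w[:,:2].astype(np.float32)))
    k=P[(np.hypot(P[:,0]-.53,P[:,1]-.147)<.045)&(P[:,2]>.012)]; print(" reamer",cv2.minEnclosingCircle(k[:,:2].astype(np.float32)),k[:,2].max())
    k=P[(np.hypot(P[:,0]-.495,P[:,1]-.3135)<.04)&(P[:,2]>.06)]; print(" lid knob",k.mean(0),k[:,2].max())
    b,_=blobs(p,(8,150,100),(25,255,255)); print(b)
for nm in("top","side"):
    a=cv2.imread(f"pics/{nm}0.png"); b=cv2.imread(f"pics/{nm}12.png"); print(nm,(cv2.absdiff(a,b).max(2)>60).sum())
E
```

```text
t: 28.33
position: [0.5297, 0.1472, 0.0056]
tool_rot: [-2.034, -2.394, 0.0]
contact_force: [-0.5, -0.1, -0.2]
gripper_width: 0.0748
t: 28.75
position: [0.529, 0.1471, 0.0784]
tool_rot: [-2.034, -2.393, 0.002]
contact_force: [0.5, -0.5, 0.1]
gripper_width: 0.075
t: 29.17
position: [0.5303, 0.1474, 0.2378]
tool_rot: [2.032, 2.392, 0.005]
contact_force: [0.7, 0.8, -1.0]
gripper_width: 0.075
t: 29.58
position: [0.4689, 0.2953, 0.2349]
tool_rot: [2.035, 2.393, 0.002]
contact_force: [0.4, 0.6, 0.2]
gripper_width: 0.0753
t: 30.0
position: [0.4088, 0.4425, 0.2348]
tool_rot: [2.034, 2.394, 0.001]
contact_force: [0.3, 0.8, -0.8]
gripper_width: 0.075
t: 30.42
position: [0.3798, 0.4947, 0.2341]
tool_rot: [2.033, 2.394, -0.0]
contact_force: [1.0, 0.1, 0.0]
gripper_width: 0.0749
top rim ((0.5477592945098877, -0.1961398869752884), 0.07239466905593872)
 reamer ((0.5299068689346313, 0.1464879959821701), 0.02676301822066307) 0.0642783825901232
 lid knob [0.49402783 0.3096512  0.07813015] 0.08674230581163078
[(array([346.4, 202.4]), [306, 184, 67, 63, 798]), (array([424.1, 232.4]), [419, 228, 11, 10, 88]), (array([325.5, 243.5]), [309, 230, 39, 20, 63]), (array([117.1, 245.9]), [112, 241, 11, 10, 89]), (array([418.5, 312.5]), [413, 308, 12, 10, 97]), (array([532.5, 355.7]), [505, 324, 55, 58, 2243]), (array([323.3, 333.7]), [318, 329, 11, 11, 90])]
side rim ((0.5461040139198303, -0.20023904740810394), 0.07338385283946991)
 reamer ((0.530079185962677, 0.1428549438714981), 0.02749658189713955) 0.06386466598997698
 lid knob [0.49323043 0.30405885 0.07477925] 0.08554768742810703
[(array([82.1, 55.8]), [56, 47, 53, 14, 243]), (array([225.4, 171.4]), [222, 166, 8, 13, 84]), (array([294.8, 249.3]), [264, 224, 63, 54, 1802]), (array([188.2, 287.3]), [183, 280, 11, 17, 154]), (array([320.8, 345.4]), [315, 337, 13, 19, 193]), (array([229. , 358.6]), [223, 350, 13, 19, 203])]
top 2700
side 6053
```

View pics/top12.png

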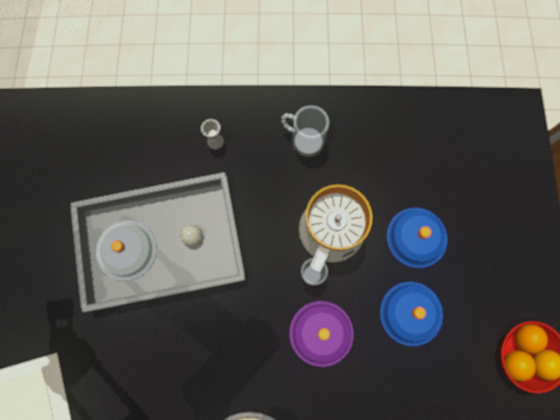

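View pics/side12.png

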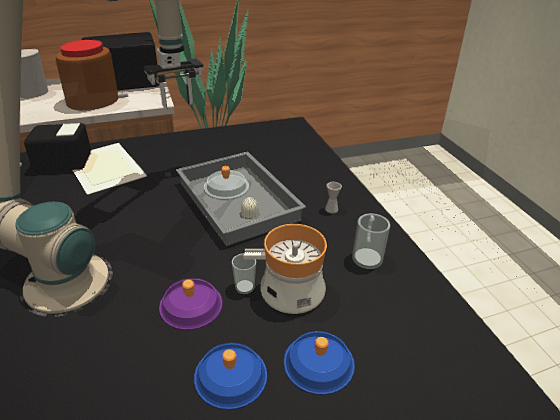

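Both pictures show the lid (top 126,249) and the reamer (top 191,235) upright side by side on the tray floor. The juicer, glass, mug and jigger are at their starting pixels, and the gripper is clear.

```bash
python3 -m creep '[[[0,0,0],0],[[0,0,0],0]]'; python3 -c "
from bench import arm
print(arm.job_done())"
```

```text
t: 30.68
position: [0.3805, 0.4941, 0.2341]
tool_rot: [2.036, 2.392, 0.0]
contact_force: [0.7, -0.3, 0.2]
gripper_width: 0.0751
the job is handed in; nothing more can be done
None
```

The job is handed in at t ≈ 31 s. I set the clear lid in the tray first. Then I worked the reamer off with 70° back-and-forth swings at about 2.1 mm of rise each, with readings of 9 N or less, and set it beside the lid.

**Last checks:**
- **Parts:** both stand upright on the tray floor, with the reamer at (0.530, 0.147) and the lid near (0.495, 0.313). The depth tops read 64 mm for the reamer and 86 mm for the lid knob, against 61.5 and 81 mm expected. I put that down to depth noise, since the starting readings also ran about 2–4 mm high.
- **Juicer:** in the top view its rim centre is (0.548, -0.196), within 1 mm of the start. The side view's depth puts that centre about 4 mm further in y, but it gave the same offset before and after, so I take it as a camera bias.
- **Other items:** by eye, the glass, mug and jigger are where they started; I did not re-measure them. The look-alike lids' knobs are at their starting pixels in the top view.
- **Robot:** the gripper is open and clear of everything.

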